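# Shift the gearbox to its third notch and start it

## Task

Ready the gearbox for a test run: with your fingertips, gently push the ball-knobbed shift lever from its park stop along its slot, counting the clicks, and leave it sitting in the third notch without ever going past it. Then press the wide start button down fully, let it come back up, and move clear. Push only: do not grip the lever or pick anything up, and leave the flat lever, the small button and the loose things on the bench as they are.

Things in the scene. Friction and masses are not known exactly. Their poses are not given: they have to be found in the camera images.
- gearbox: Green gearbox fixed on the bench, foot 190 x 280 mm, flat steel top plate (150 x 240 mm) 104 mm above the bench. Origin at the centre of its underside; its y axis is the levers' sliding direction, z up. Two levers in parallel slots: the ball-knobbed one on the -x side (nearer the robot, slot at x = -35 mm), the flat one on the +x side (slot at x = +45 mm).
- shift (a joint): Travel of the ball-knobbed lever along the gearbox's +y, m. Starts at 0, parked at its end stop (gearbox y = -50 mm). Sprung notches every 16 mm: park 0, then clicks one to five at 16, 32, 48, 64, 80 mm; the third is 48 mm. About 4 to 7 N pushes it over the hump half-way between notches; it then springs by itself into the next one and stays there.
- ball_lever (a point): Shift lever: black ball knob 32 mm in diameter on an upright steel stem 12 mm thick. This point is the ball's centre, 154 mm above the bench, 50 mm above the top plate; axes as the gearbox's. Slides level, does not tilt. Free room behind it (-y side) above the plate for closed fingers. Six dark lines on the plate, beside the slot on the robot's side, mark the notches, park included.
- flat_lever (a joint): Travel of the other lever, along the gearbox's +y, in m (0 to 0.08, starts anywhere from 0.005 to 0.06; friction only). To be left alone.
- flat_lever_mid (a point): Middle of the flat steel lever plate that is to be left alone: 36 mm along gearbox x, 6 mm thick along y, 40 mm high above the gearbox's top plate; this point is 22 mm above the top plate.
- wide_button (a joint): Press of the wide start button, in m: 0 = out, 0.006 = fully down. Spring-loaded, about 5 N fully down, comes back by itself.
- wide_button_top (a point): Centre of the top face of the wide start button, a grey round cap 48 mm in diameter on a grey box 76 x 76 x 45 mm fixed on the bench right of the gearbox. Its top is 67 mm above the bench. Pressed straight down.
- small_button (a joint): Press of the small jog button, in m: 0 = out, 0.006 = fully down. To be left alone.
- small_button_top (a point): Centre of the top face of the small jog button, 20 mm in diameter, 67 mm above the bench, on an identical grey box; which of the two boxes stands nearer varies.
- nut: Hexagon steel nut, 30 mm across flats, 14 mm high, lying on top of the gearbox near its left (+y) end. Bystander; origin at the centre of its underside.
- gear: Steel gear wheel, 72 mm across, 24 mm high, lying flat between the task's things. Bystander; origin at the centre of its underside.
- wrench: Open-ended wrench, about 180 mm long, lying on the bench. Bystander; origin at the middle of its underside.
- screwdriver: Screwdriver, about 200 mm long, lying on the bench. Bystander; origin at the middle of its underside.
- oil_bottle: White plastic oil bottle, 60 mm across, 150 mm high, standing. Bystander; origin at the centre of its underside.
- bearing: Steel bearing ring, 62 mm across, 16 mm high, lying flat. Bystander; origin at the centre of its underside.
- round_bar: Short steel round bar standing on end, 32 mm across, 70 mm high. Bystander; origin at the centre of its underside.
Mind the look-alikes: they are no part of the job. What is shaped like the part that bears wide_button but pink is not meant. What is shaped like the part that bears small_button but pink is not meant.

How it is judged (in metres and radians):
On the way, in this order (a step that is already met when the one before it is completed fails the run):
1. the ball lever rests in the third notch (value of joint shift between 0.0455 and 0.0505 m and velocity of joint shift between -0.01 and 0.01 m/s), for 0.3 s.
2. the wide start button is pressed down (value of joint shift between 0.0455 and 0.0505 m and value of joint wide_button above 0.0045 m), for 0.05 s.
At the end, for the whole second after the job is handed in: The ball lever is at rest in the third notch (48 mm from park, within 2.5 mm), both buttons are out (within 1.5 mm), the flat lever is within 6 mm and each loose thing within 20 mm of where it was (all of step 1 and value of joint each of wide_button, small_button below 0.0015 m and distance of each of nut, gear, wrench, screwdriver, oil_bottle, bearing, round_bar from where it was at the start of the episode below 0.02 m and distance of flat_lever_mid from where it was at the start of the episode below 0.006 m); the robot touches nothing.
It fails at once if the ball lever is pushed past the third notch (value of joint shift above 0.057 m).
It fails at once if the ball lever is gripped or forced (more than 30 N between fingers and lever) instead of pushed gently (contact force between the fingers and shift above 30 N).
It fails at once if the start button is pressed before the lever stands in the third notch (value of joint wide_button above 0.003 m and value of joint shift below 0.0445 m).
It fails at once if the small button is pressed or the flat lever is moved (value of joint small_button above 0.003 m or distance of flat_lever_mid from where it was at the start of the episode above 0.006 m).
It fails at once if a loose thing is picked up, knocked over or shoved (moved more than 20 mm) (distance of any of nut, gear, wrench, screwdriver, oil_bottle, bearing, round_bar from where it was at the start of the episode above 0.02 m).
It also fails if it takes over 46 s, if anything falls off the work surface, if the arm or the gripper's body presses on something with over 40 N, if the wrist force passes 120 N, or if a joint passes its speed limit or range.

## Robot

A 6-joint arm with a two-finger parallel gripper is mounted at the origin on the work surface. World frame = base frame: x ahead of the robot, y to its left, z up, the work surface at z = 0. Lengths are in mm, angles in rad, forces in N, time in s.
With the tool pointing down it reaches from about 250 to 775 mm from the base axis. Payload 8.9 kg.
Tool frame: the origin (TCP) lies between the finger pads; the fingertips stand 11 mm ahead of it and the grasp point (between the pads) lies 8 mm behind it (manip.tcp_to_tips is the z of the fingertips in the tool frame, in mm); z points along the fingers, y is the direction in which the jaws open and shut (so a half turn about z gives the same grasp; the last joint's range is limited). The gripper opens to 85 mm and grips with 20 to 120 N. Pads are 22 mm wide; open, the fingers measure 114 mm over their backs; the gripper's body (76 mm by 85 mm) begins 54 mm behind the grasp point. The pads swing forward as they close: fully open they stand 13 mm farther back than shut.
Start: joints at [-1.451, 0.291, -0.153, 1.127, 0, 1.431], TCP at [134.36, -507.515, 242.305] pointing down, gripper open.
Joint ranges: [-2.52, 2.52], [-0.91, 1.74], [-1.3, 1.37], [-1.96, 2.02], [-1.52, 1.47], [-3.14, 3.14]. Speed limits (rad/s): [2.22, 2.22, 2.79, 3.14, 3.14, 3.14].

## Interface

Orientations are given as [roll, pitch, yaw] about the fixed x, y, z axes, in that order (R = Rz(yaw) Ry(pitch) Rx(roll)).
In Python, from workcell import manip gives the robot as it stands. The module is installed in compiled form; this text tells all that it offers.
- The arm moves only by the shell command python3 -m inch 'ROWS' [FORCE]. ROWS is JSON, one flat list of numbers, 7 for each row, row after row: the shift along the world's x, y, z in mm, then the turn, a rotation vector about the world's x, y, z in degrees, then the opening in per cent of the stroke, from 0 (shut) to 100 (fully open). A call has 1 to 8 rows; each row shifts and turns the pose as measured when the row begins; what a row does not reach is not made up. A row lasts 1/10 s, in which the tool goes at most 50 mm and 8.59 degrees, less where a joint would pass 70% of its speed; a pose out of reach is approached as far as the arm can. A call is refused whole if a number of a shift passes 50 or a number of a turn 8.59, either way. A call with a gripper value outside its range is refused whole. The fingers move at their own pace and stop on an object; FORCE is the grip in N (left out, the last holds). Time passes only in rows, so rows that do not move let the fingers close. It gives the time, the measured TCP pose, the force and the opening at its end, in the units of the state.
- manip.get_obs(): the state, without advancing time (a new reading comes with each control period).
- manip.capture(name): name is "side" or "top"; returns a dict with "pixels" (420x560x3 uint8, red, green, blue), "intrinsics" (3x3 intrinsics, pixels), "position" and "attitude" of the camera in the world. Camera axes: x right, y down, z forward; pixel columns grow to the right and rows downward; lengths in mm; the calibration is good to about 2 mm. A picture is of the moment at which its call begins. There is no depth.
- manip.close_job(): hands the job in, once; it reports no verdict.
Trained networks look in a picture, given as the dict that the camera call returned (one of the last four; its "shot" number tells which), for a name from the list of things; names that differ only in an ending like _2 or _b are one class to them, and where a whole thing is asked for, a point or a joint stands for the part that bears it (a point fixed in the world has none). Each returns a list of dicts, best first, with "score" (0 to 1); they miss things now and then, are a little off and sometimes report something else, mostly with a low value. They report only what shows in the picture. A call takes as long as a camera call. They do not tell look-alikes from the thing itself.
- manip.trace(picture, query): "pixels" (420x560 bool, what is visible of it) and "centre" ([row, column] in pixels, amid what is visible of it).
- manip.landmark_of(picture, query): "centre" ([row, column] in pixels: a listed point, or the origin of a listed thing).
The state is a dict: "clock": time; "joint_pos": joint angles; "joint_velocities": joint speeds; "joint_torque": joint torques, N m; "tool_pos": TCP position; "tcp_rot": TCP orientation; "contact_force": force on the tool from outside, world axes, zero at the start; "moment": the same for the moment, N m; "width": finger opening in mm.
Only numpy, scipy, OpenCV 4.12 (cv2) and the standard library are available. Lean on these libraries where they do the work, as an engineer would, in place of code of your own. Each camera call takes 0.05 s, during which the arm holds its last target.

## Working session

There is one attempt and no reset: what is moved stays moved. The work goes in short steps, Python scripts to look and compute and a shell command to move; the robot and the scene stay as the last step left them, time stands still between calls to the robot, and variables do not carry over. Pictures are saved under pics/ and viewed, and the job is handed in when it is done.

```bash
mkdir -p pics
cat > h.py <<'E'
import numpy as np, cv2
from workcell import manip
from scipy.spatial.transform import Rotation as R
def save(p,n): cv2.imwrite('pics/'+n+'.png', cv2.cvtColor(p['pixels'],cv2.COLOR_RGB2BGR))
def rot(a):
    a=np.array(a,float)
    return a if a.shape==(3,3) else (R.from_euler('xyz',a).as_matrix() if a.size==3 else R.from_quat(a).as_matrix())
def ray(p,rc):
    K=np.array(p['intrinsics']); d=np.linalg.inv(K)@np.array([rc[1],rc[0],1.]); return np.array(p['position'],float), rot(p['attitude'])@d
def atz(p,rc,z):
    o,d=ray(p,rc); return o+d*(z-o[2])/d[2]
def proj(p,X):
    K=np.array(p['intrinsics']); c=rot(p['attitude']).T@(np.array(X,float)-np.array(p['position'])); u=K@c; return u[1]/u[2],u[0]/u[2]
def tri(p1,a,p2,b):
    o1,d1=ray(p1,a);o2,d2=ray(p2,b)
    d1=d1/np.linalg.norm(d1);d2=d2/np.linalg.norm(d2)
    s=np.linalg.lstsq(np.c_[d1,-d2],o2-o1,rcond=None)[0]
    q1=o1+s[0]*d1;q2=o2+s[1]*d2
    return (q1+q2)/2,np.linalg.norm(q1-q2)
E
python3 - <<'E'
from h import *
o=manip.get_obs(); print(o)
s=manip.capture('side');t=manip.capture('top')
save(s,'s0');save(t,'t0')
for p in (s,t): print(p['position'],p['attitude'],p['intrinsics'],p['shot'])
for n in ['gearbox','ball_lever','flat_lever_mid','wide_button_top','small_button_top','nut','gear','wrench','screwdriver','oil_bottle','bearing','round_bar']:
    for nm,p in (('s',s),('t',t)):
        print(n,nm,[(round(d['score'],2),np.round(d['centre'],1).tolist()) for d in manip.landmark_of(p,n)])
E
```

```text
{'clock': 0.0, 'joint_pos': array([-1.45127945e+00,  2.91294182e-01, -1.54135056e-01,  1.12669227e+00,
       -6.89971281e-06,  1.43151654e+00]), 'joint_velocities': array([-0.00070672,  0.00031154,  0.00102396, -0.00064839, -0.00155545,
       -0.00067297]), 'joint_torque': array([ 5.66421786e-04, -5.37145793e+01,  3.31373620e+01,  1.59834127e-02,
       -9.46218370e-05, -6.31700900e-06]), 'tool_pos': array([ 134.31708232, -507.0852976 ,  241.7218146 ]), 'tcp_rot': array([-3.14027935e+00, -1.77141504e-04,  2.58796551e-01]), 'contact_force': array([-0.66626252,  0.36946775,  0.24051547]), 'moment': array([-0.00264014,  0.03503653,  0.03655638]), 'width': 85.41952651573321}
[-16.33293921 707.1919054  951.36609969] [-2.31505901  0.00799547 -2.4920464 ] [[496.66228177   0.         275.01119938]
 [  0.         496.66228177 216.84303779]
 [  0.           0.           1.        ]] 1
[ 448.22534371  -17.82945981 1107.14137021] [-3.04586916e+00 -1.79681193e-03 -1.55085942e+00] [[407.74839756   0.         283.69754238]
 [  0.         407.74839756 215.88242742]
 [  0.           0.           1.
[... 327 characters left out ...]
 [(0.85, [225.5, 316.5]), (0.76, [187.9, 367.4])]
small_button_top s [(0.42, [191.5, 341.7])]
small_button_top t [(0.63, [241.0, 375.3])]
nut s [(0.55, [281.1, 202.7]), (0.49, [235.8, 229.3])]
nut t [(0.58, [215.6, 177.1])]
gear s [(0.73, [247.9, 342.7])]
gear t [(0.86, [270.8, 321.8])]
wrench s [(0.59, [380.2, 166.7])]
wrench t [(0.72, [238.1, 120.2])]
screwdriver s [(0.64, [174.0, 294.0]), (0.57, [173.2, 370.6])]
screwdriver t [(0.93, [237.4, 438.2])]
oil_bottle s [(0.72, [164.6, 301.9])]
oil_bottle t [(0.6, [164.9, 407.8])]
bearing s [(0.55, [188.4, 254.7]), (0.29, [234.8, 229.1])]
bearing t [(0.67, [148.2, 346.4])]
round_bar s [(0.76, [202.0, 250.7])]
round_bar t [(0.39, [235.3, 232.1])]
```

View pics/s0.png

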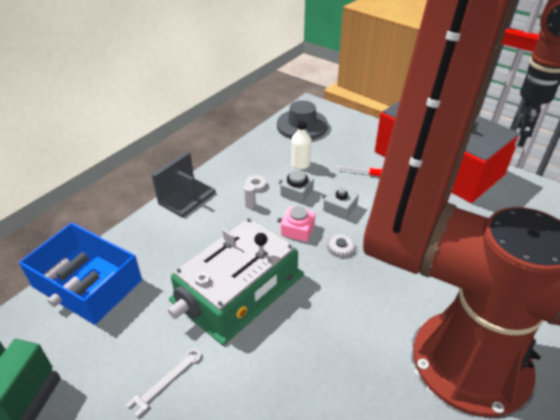

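View pics/t0.png

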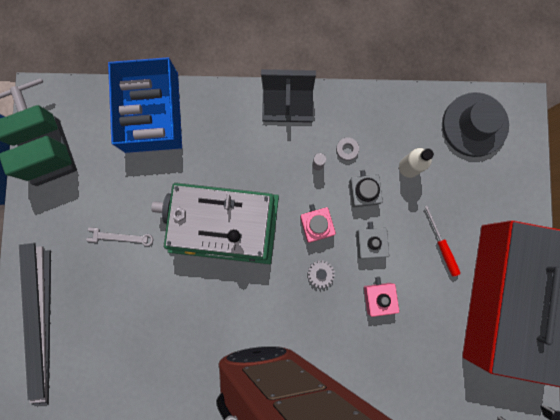

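Run:
```python
import cv2
t=cv2.imread('pics/t0.png');s=cv2.imread('pics/s0.png')
cv2.imwrite('pics/t0z.png',cv2.resize(t[130:300,150:410],(780,510),interpolation=cv2.INTER_CUBIC))
cv2.imwrite('pics/s0z.png',cv2.resize(s[140:330,170:400],(690,570),interpolation=cv2.INTER_CUBIC))
```

```text
(no output)
```

View pics/t0z.png

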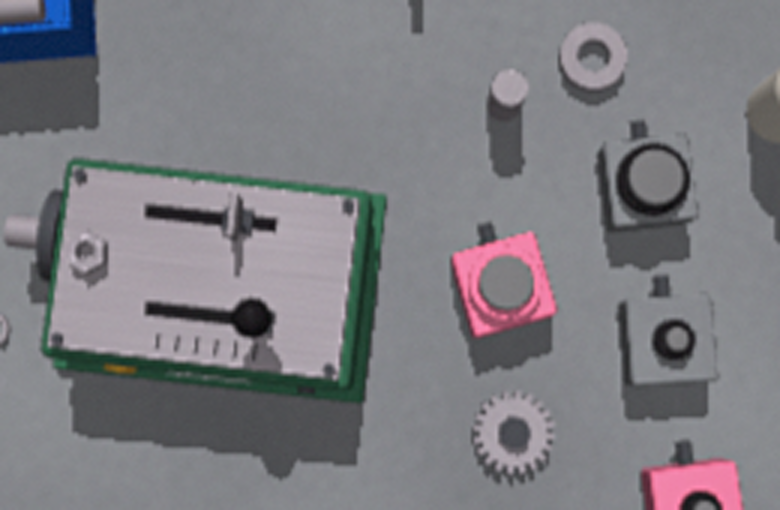

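View pics/s0z.png

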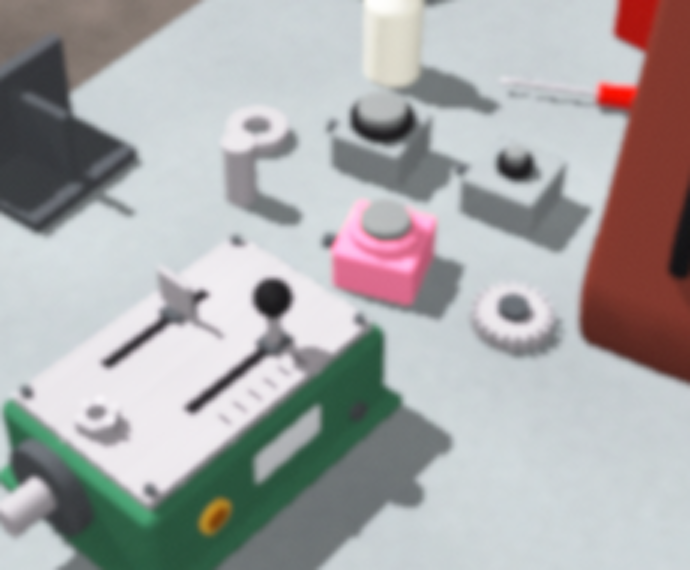

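Run:
```python
from h import *
s=manip.capture('side');t=manip.capture('top')
def blob(p,c,r,thr=60):
    im=p['pixels'].max(2); m=np.zeros(im.shape,np.uint8); c=np.round(c).astype(int)
    sub=(im[c[0]-r:c[0]+r,c[1]-r:c[1]+r]<thr).astype(np.uint8); sub=cv2.morphologyEx(sub,cv2.MORPH_OPEN,np.ones((5,5),np.uint8))
    n,l,st,ce=cv2.connectedComponentsWithStats(sub); i=1+np.argmax(st[1:,4]); return ce[i][::-1]+c-r,st[i]
bs=blob(s,(240,261),14);bt=blob(t,(236,234),14);print('ball',bs,bt)
B,e=tri(s,bs[0],t,bt[0]);print('ball',B,e)
# screws of plate: from zooms
for n,a,b in [('far-left',None,(130+177/3,150+80/3)),('far-right',(140+241/3,170+237/3),(130+207/3,150+348/3)),('near-right',(140+320/3,170+361/3),(130+371/3,150+330/3)),('near-left',(140+490/3,170+151/3),(130+341/3,150+57/3))]:
    print(n,atz(t,b,104), tri(s,a,t,b) if a else None)
print('btn',tri(s,(140+107/3,170+384/3),t,(130+177/3,150+656/3)))
L={}
for n in ['gearbox','ball_lever','flat_lever_mid','wide_button_top','small_button_top','nut','gear','bearing','round_bar','oil_bottle','screwdriver']:
    r=[]
    for p in (s,t):
        r.append(manip.trace(p,n)[:2] if n=='wide_button_top' else manip.landmark_of(p,n)[:1])
    if n=='wide_button_top':
        for q in r: print([(x['score'],x['centre'],int(x['pixels'].sum())) for x in q])
        continue
    if r[0] and r[1]: print(n,np.round(tri(s,r[0][0]['centre'],t,r[1][0]['centre'])[0]),tri(s,r[0][0]['centre'],t,r[1][0]['centre'])[1])
print('gearbox',atz(t,(224.2,224.4),0))
for z,n,c in [(67,'wide',(187.9,367.4)),(67,'small',(241,375.3))]: print(n,atz(t,c,z))
R0=rot(manip.get_obs()['tcp_rot']);print(R0)
```

```text
ball (array([239. , 260.5]), array([ 9,  9, 10,  9, 78], dtype=int32)) (array([235.67768595, 233.58677686]), array([  8,   8,  12,  12, 121], dtype=int32))
ball [492.34861934  99.38333769 154.20490463] 3.416050612360843
far-left [606.3361115 249.6605039 104.       ] None
far-right [585.75060456  27.02959202 104.        ] (array([587.13429113,  28.03541963, 105.49711696]), np.float64(3.7980753519085675))
near-right [450.43533358  38.46971114 104.        ] (array([451.83787573,  39.35664035, 104.62624663]), np.float64(3.3575123478765305))
near-left [470.41217426 262.35864687 104.        ] (array([472.06596299, 263.22154073, 105.44303178]), np.float64(4.148523580658735))
btn (array([ 623.44059437, -235.27644084,   65.1353494 ]), np.float64(2.245332031294687))
gearbox [ 622.  260. -361.] 170.08581948437777
ball_lever [493. 100. 155.] 2.7732067373960008
flat_lever_mid [575. 118. 132.] 0.19394209010347457
[(0.57, [174.2, 296.9], 127), (0.46, [278.3, 236.3], 9745)]
[(0.85, [219.4, 316.5], 277)]
small_button_top [449.  49. 332.] 217.2308433339603
nut [547. 245.  96.] 6.558954483711207
gear [ 405. -118.    2.] 8.20817007286606
bearing [ 740. -185.    1.] 3.2049658897103543
round_bar [544.  93. 235.] 41.55860712156927
oil_bottle [ 696. -358.    1.] 2.503451483563777
screwdriver [ 496. -430.   17.] 7.11013631020694
gearbox [528.56556872 143.20540205   0.        ]
wide [ 624.987729   -232.22308093   67.        ]
small [ 488.51143499 -252.40343586   67.        ]
[[ 9.66693224e-01  2.55937904e-01 -2.09453659e-05]
 [ 2.55937905e-01 -9.66693222e-01  5.21520890e-05]
 [-6.90004690e-06 -5.57757841e-05 -9.99999998e-01]]
```

```bash
python3 -m inch '[22,34,0,0,0,4.4,0, 22,34,0,0,0,4.4,0, 22,34,0,0,0,4.4,0, 22,34,0,0,0,4.4,0, 22,34,0,0,0,4.4,0, 22,34,0,0,0,4.4,0, 22,34,0,0,0,4.4,0, 22,34,0,0,0,4.4,0]' 20
```

```text
clock: 3.3
tool_pos: [312.5, -229.7, 242.1]
tcp_rot: [3.137, 0.001, 0.888]
contact_force: [1.5, -0.4, -0.4]
width: -0.4
```

```bash
python3 -m inch '[22,34,0,0,0,4.3,0, 22,34,0,0,0,4.3,0, 22,34,0,0,0,4.3,0, 22,34,0,0,0,4.3,0, 22,34,0,0,0,4.3,0, 22,34,0,0,0,4.3,0, 22,34,0,0,0,4.3,0, 20,31,0,0,0,4.3,0]'; python3 -m inch '[0,0,0,0,0,0,0]'
```

```text
clock: 4.1
tool_pos: [492.5, 52.5, 244.0]
tcp_rot: [3.131, 0.001, 1.514]
contact_force: [0.4, -1.3, 0.3]
width: -0.2
clock: 4.2
tool_pos: [494.4, 55.7, 243.9]
tcp_rot: [3.13, 0.0, 1.521]
contact_force: [-0.1, 0.1, -0.8]
width: 0.5
```

```bash
python3 -m inch '[-8,-16,-20,0,0,-2.3,0, 0,0,-25,0,0,0,0, 0,0,-10,0,0,0,0, 0,0,0,0,0,0,0]'
python3 - <<'E'
from h import *
s=manip.capture('side');t=manip.capture('top')
save(s,'s1');save(t,'t1')
cv2.imwrite('pics/t1z.png',cv2.resize(cv2.imread('pics/t1.png')[130:300,150:410],(780,510)))
cv2.imwrite('pics/s1z.png',cv2.resize(cv2.imread('pics/s1.png')[140:330,170:400],(690,570)))
E
```

```text
clock: 4.6
tool_pos: [486.2, 39.6, 187.7]
tcp_rot: [3.129, 0.001, 1.48]
contact_force: [-0.1, 0.0, 0.4]
width: -0.0
```

View pics/t1z.png

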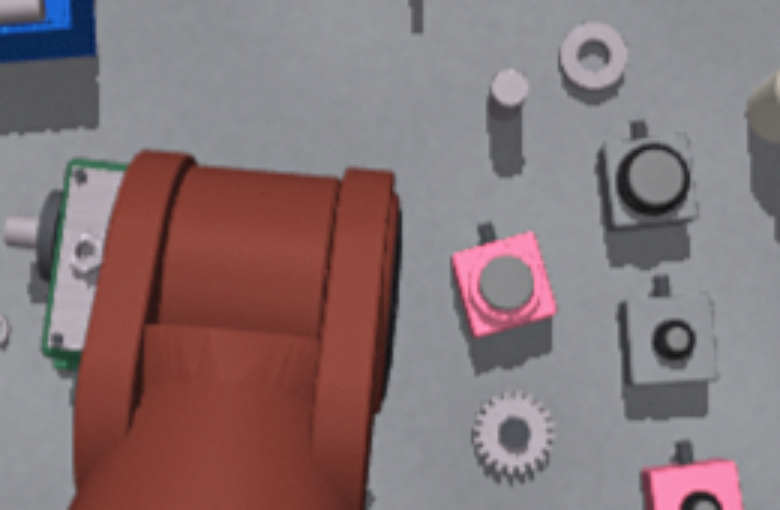

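View pics/s1z.png

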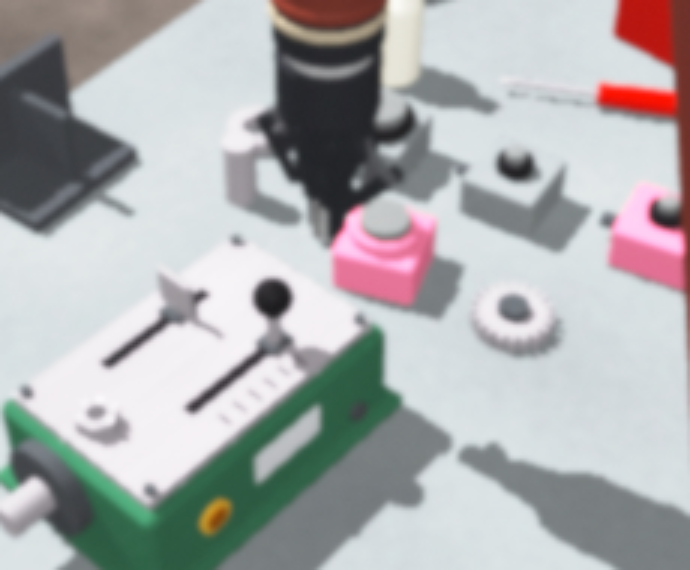

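```bash
python3 -m inch '[0,0,-25,0,0,0,0, 0,0,-14,0,0,0,0, 0,0,-3,0,0,0,0, 0,0,0,0,0,0,0]'
python3 - <<'E'
from h import *
s=manip.capture('side')
save(s,'s2')
cv2.imwrite('pics/s2z.png',cv2.resize(cv2.imread('pics/s2.png')[190:290,200:320],(720,600),interpolation=cv2.INTER_CUBIC))
E
```

```text
clock: 5.1
tool_pos: [490.5, 39.1, 150.7]
tcp_rot: [3.119, 0.001, 1.48]
contact_force: [-0.3, -0.6, 0.3]
width: 0.1
```

View pics/s2z.png

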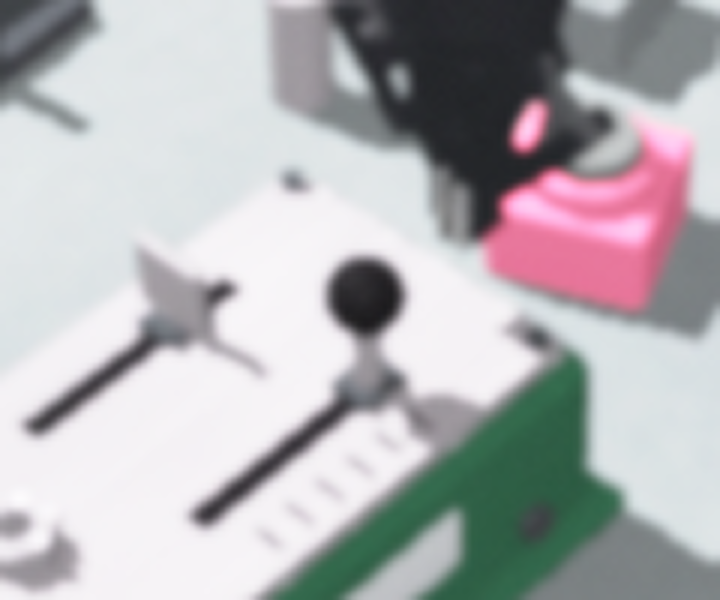

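```bash
cat >> h.py <<'E'
def status(yaw=1.4806):
    o=manip.get_obs(); Rm=rot(o['tcp_rot']); Rd=R.from_euler('xyz',[np.pi,0,yaw]).as_matrix()
    print('turn needed deg',np.round(np.degrees(R.from_matrix(Rd@Rm.T).as_rotvec()),2),'pos',np.round(o['tool_pos'],1),'tip',np.round(o['tool_pos']+Rm[:,2]*11,1),'F',np.round(o['contact_force'],1),'t',round(o['clock'],2))
    return o
E
python3 - <<'E'
from h import *
o=status(); s=manip.capture('side'); print(proj(s,o['tool_pos']+11*rot(o['tcp_rot'])[:,2]))
E
```

```text
turn needed deg [0.17 1.29 0.04] pos [490.7  39.  151. ] tip [490.9  39.  140. ] F [-0.6 -0.4  0.6] t 5.15
(np.float64(228.98257916729813), np.float64(277.8402747702888))
```

```bash
python3 -m inch '[-3,5,-4,0,1.3,0,0, 1,10,0,0,0,0,0, 1,6,0,0,0,0,0, 0,0,0,0,0,0,0]'; python3 -c "from h import *; status()"
```

```text
clock: 5.6
tool_pos: [491.1, 62.0, 148.7]
tcp_rot: [3.14, 0.003, 1.48]
contact_force: [-0.3, -0.3, 0.4]
width: -0.0
turn needed deg [0.16 0.07 0.04] pos [491.1  62.  148.7] tip [491.1  62.  137.7] F [-0.3 -0.3  0.4] t 5.6
```

```bash
for i in 1; do python3 -m inch '[0,4,-2,0,0,0,0, 0,3,0,0,0,0,0]'; python3 -m inch '[0,2,0,0,0,0,0]';  python3 -m inch '[0,2,0,0,0,0,0]'; python3 -m inch '[0,2,0,0,0,0,0]'; done | grep -v -e rot -e width
```

```text
clock: 5.8
tool_pos: [491.1, 69.8, 146.7]
contact_force: [0.1, 0.2, -0.1]
clock: 5.9
tool_pos: [491.1, 72.1, 146.6]
contact_force: [0.2, -0.5, -0.2]
clock: 6.0
tool_pos: [491.0, 74.1, 146.6]
contact_force: [0.5, -1.3, 0.2]
clock: 6.1
tool_pos: [491.1, 75.8, 146.6]
contact_force: [1.0, -4.6, -0.8]
```

```bash
(python3 -m inch '[0,2,0,0,0,0,0]';  python3 -m inch '[0,2,0,0,0,0,0]'; python3 -m inch '[0,2,0,0,0,0,0]';python3 -m inch '[0,2,0,0,0,0,0]';python3 -m inch '[0,2,0,0,0,0,0]') | grep -v -e rot -e width
```

```text
clock: 6.2
tool_pos: [491.2, 77.2, 146.6]
contact_force: [0.3, -5.1, -2.6]
clock: 6.3
tool_pos: [491.4, 78.6, 146.7]
contact_force: [1.3, -5.1, -0.9]
clock: 6.4
tool_pos: [491.5, 80.1, 146.7]
contact_force: [1.1, -3.8, -0.4]
clock: 6.5
tool_pos: [491.6, 82.2, 146.7]
contact_force: [0.7, 0.0, -0.6]
clock: 6.6
tool_pos: [491.5, 84.7, 146.7]
contact_force: [-0.2, -0.2, 0.5]
```

```bash
(python3 -m inch '[0,2,0,0,0,0,0]';  python3 -m inch '[0,2,0,0,0,0,0]'; python3 -m inch '[0,2,0,0,0,0,0]';python3 -m inch '[0,2,0,0,0,0,0]';python3 -m inch '[0,2,0,0,0,0,0]';python3 -m inch '[0,2,0,0,0,0,0]') | grep -v -e rot -e width;python3 - <<'E'
from h import *
status()
s=manip.capture('side')
save(s,'s3')
cv2.imwrite('pics/s3z.png',cv2.resize(cv2.imread('pics/s3.png')[190:290,200:320],(720,600),interpolation=cv2.INTER_CUBIC))
E
```

```text
clock: 6.7
tool_pos: [491.4, 87.2, 146.7]
contact_force: [-0.1, 0.1, -0.5]
clock: 6.8
tool_pos: [491.3, 89.6, 146.7]
contact_force: [0.9, -1.5, -0.6]
clock: 6.9
tool_pos: [491.4, 91.5, 146.7]
contact_force: [1.2, -4.8, -0.6]
clock: 7.0
tool_pos: [491.6, 93.2, 146.8]
contact_force: [0.0, -5.6, -0.1]
clock: 7.1
tool_pos: [491.8, 94.7, 146.8]
contact_force: [1.5, -4.9, -0.6]
clock: 7.2
tool_pos: [491.9, 96.4, 146.8]
contact_force: [0.4, -3.5, -0.2]
turn needed deg [0.63 0.16 0.18] pos [491.9  96.4 146.8] tip [491.9  96.3 135.8] F [ 0.4 -3.5 -0.2] t 7.2
```

View pics/s3z.png

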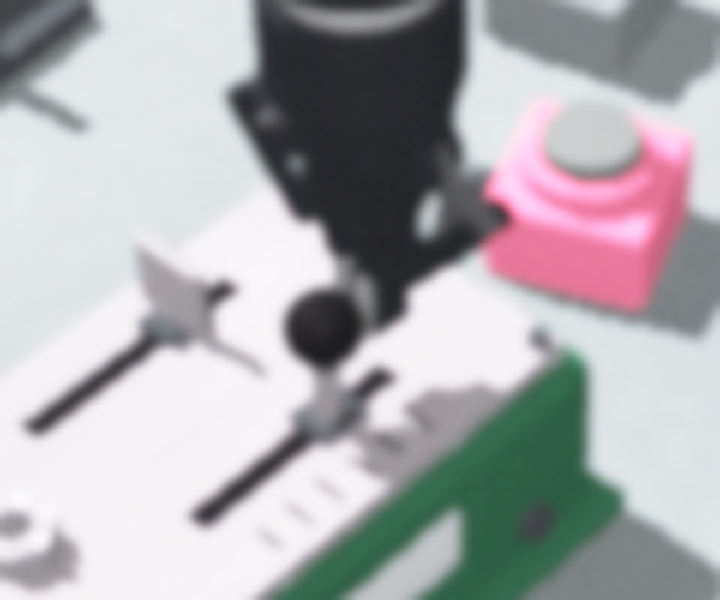

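The side view shows the ball at about (325,327) in the zoom. That is one notch plus most of the second hump, which agrees with the forces.

```bash
(python3 -m inch '[0,2,0,0,0,0,0]';  python3 -m inch '[0,2,0,0,0,0,0]'; python3 -m inch '[0,2,0,0,0,0,0]';python3 -m inch '[0,2,0,0,0,0,0]';python3 -m inch '[0,2,0,0,0,0,0]';python3 -m inch '[0,2,0,0,0,0,0]') | grep -v -e rot -e width
```

```text
clock: 7.35
tool_pos: [491.9, 99.1, 146.8]
contact_force: [-0.2, -0.9, -0.3]
clock: 7.45
tool_pos: [491.7, 101.6, 146.8]
contact_force: [-0.1, -0.4, -1.2]
clock: 7.55
tool_pos: [491.6, 104.1, 146.8]
contact_force: [-0.7, 0.2, 0.1]
clock: 7.65
tool_pos: [491.5, 106.4, 146.7]
contact_force: [0.9, -3.0, 0.9]
clock: 7.75
tool_pos: [491.6, 108.2, 146.8]
contact_force: [1.4, -4.4, 0.0]
clock: 7.85
tool_pos: [491.8, 109.8, 146.8]
contact_force: [1.3, -6.1, -0.2]
```

Second click done, and the finger is on the third hump. Continuing carefully, with a check after each row.

```bash
(python3 -m inch '[0,2,0,0,0,0,0]';  python3 -m inch '[0,2,0,0,0,0,0]') | grep -v -e rot -e width
```

```text
clock: 7.95
tool_pos: [491.9, 111.3, 146.8]
contact_force: [0.8, -4.3, -0.9]
clock: 8.05
tool_pos: [492.1, 113.1, 146.8]
contact_force: [0.4, -2.6, -1.7]
```

```bash
python3 -m inch '[0,1.5,0,0,0,0,0]' | grep -v -e rot -e width;python3 -m inch '[0,0,0,0,0,0,0]' | grep -v -e rot -e width
```

```text
clock: 8.15
tool_pos: [492.1, 115.1, 146.8]
contact_force: [-0.5, 0.2, 0.5]
clock: 8.25
tool_pos: [491.9, 115.7, 146.8]
contact_force: [0.3, 1.1, 0.9]
```

Third click has happened and the force is back to zero. Backing off and checking.

```bash
python3 -m inch '[0,-8,0,0,0,0,0,-1,-15,0,0,0,0,0,-1,-15,0,0,0,0,0,-1,-10,0,0,0,0,0]' | grep -v -e rot -e width;python3 - <<'E'
from h import *
status()
s=manip.capture('side')
save(s,'s4')
cv2.imwrite('pics/s4z.png',cv2.resize(cv2.imread('pics/s4.png')[190:290,200:320],(720,600),interpolation=cv2.INTER_CUBIC))
def blob(p,c,r,thr=60):
    im=p['pixels'].max(2); c=np.round(c).astype(int)
    sub=(im[c[0]-r:c[0]+r,c[1]-r:c[1]+r]<thr).astype(np.uint8); sub=cv2.morphologyEx(sub,cv2.MORPH_OPEN,np.ones((5,5),np.uint8))
    n,l,st,ce=cv2.connectedComponentsWithStats(sub); i=1+np.argmax(st[1:,4]); return ce[i][::-1]+c-r,st[i]
c=manip.landmark_of(s,'ball_lever')[0]; print(c)
b=blob(s,c['centre'],12); print(b)
g=np.array([.09,.996,0])
for k in range(6): print(k,proj(s,np.array([491.5,99,154])+g*16*k))
E
```

```text
clock: 8.65
tool_pos: [488.3, 66.9, 146.6]
contact_force: [-0.2, -0.6, 0.4]
turn needed deg [ 0.53  0.12 -0.02] pos [488.3  66.9 146.6] tip [488.3  66.8 135.6] F [-0.2 -0.6  0.4] t 8.65
{'centre': [250.5, 244.1], 'score': 0.74}
(array([250.59302326, 245.56976744]), array([ 9,  8, 10, 10, 86], dtype=int32))
0 (np.float64(239.2088669244396), np.float64(261.6535302632392))
1 (np.float64(242.98068546403672), np.float64(256.7412875176899))
2 (np.float64(246.8114462834472), np.float64(251.7522810616439))
3 (np.float64(250.70254190131473), np.float64(246.68469734295576))
4 (np.float64(254.65540904902653), np.float64(241.53666522883893))
5 (np.float64(258.67153043945746), np.float64(236.30625370233494))
```

View pics/s4z.png

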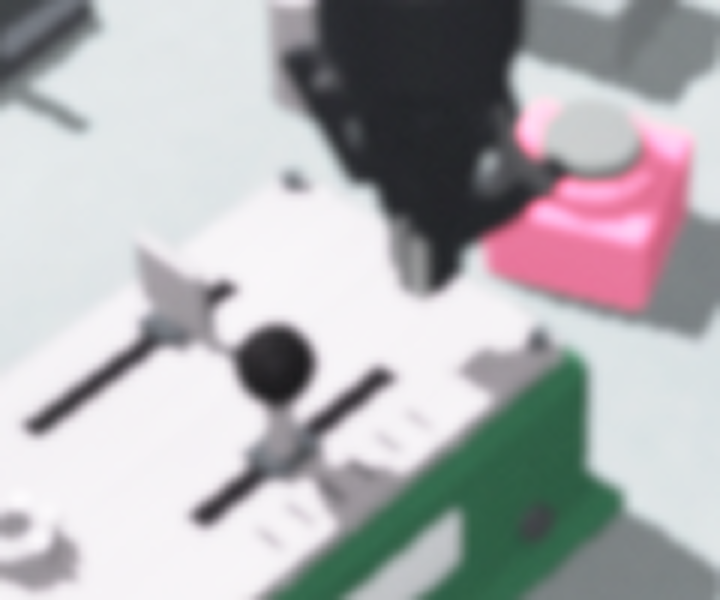

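```bash
python3 -m inch '[0,-5,35,0,0,0,0,0,-5,35,0,0,0,0,0,-5,15,0,0,0,0,0,0,0,0,0,0,0]' | grep -v -e width;python3 -m inch '[16,-36,0,0,0,0,0,16,-36,0,0,0,0,0,16,-36,0,0,0,0,0,16,-36,0,0,0,0,0,16,-36,0,0,0,0,0,16,-36,0,0,0,0,0,16,-30,0,0,0,0,0,0,0,0,0,0,0,0]'; python3 -c "from h import *; status()"
```

```text
clock: 9.15
tool_pos: [487.0, 52.1, 233.8]
tcp_rot: [3.141, 0.008, 1.479]
contact_force: [-0.9, -0.2, -0.3]
clock: 9.95
tool_pos: [600.9, -198.1, 224.9]
tcp_rot: [-3.137, 0.003, 1.484]
contact_force: [0.8, 0.3, -0.5]
width: -0.0
turn needed deg [ 0.13 -0.3  -0.2 ] pos [ 600.9 -198.1  224.9] tip [ 600.8 -198.1  213.9] F [ 0.8  0.3 -0.5] t 9.95
```

```bash
python3 -m inch '[12,-18,-20,0,0,0,0,11,-18,-30,0,0,0,0,0,0,-30,0,0,0,0,0,0,-25,0,0,0,0,0,0,0,0,0,0,0]';python3 - <<'E'
from h import *
status()
t=manip.capture('top');s=manip.capture('side')
save(s,'s5');save(t,'t5')
cv2.imwrite('pics/s5z.png',cv2.resize(cv2.imread('pics/s5.png')[130:230,230:370],(770,550),interpolation=cv2.INTER_CUBIC))
print(proj(s,[624,-234,67]))
o=manip.get_obs();print(proj(s,o['tool_pos']+np.array([0,0,-11])))
E
```

```text
clock: 10.45
tool_pos: [623.4, -231.2, 110.5]
tcp_rot: [-3.132, -0.001, 1.484]
contact_force: [-0.9, -0.0, -0.6]
width: 0.3
turn needed deg [-0.12 -0.53 -0.2 ] pos [ 623.4 -231.2  110.5] tip [ 623.3 -231.2   99.5] F [-0.9 -0.  -0.6] t 10.45
(np.float64(175.32591996972548), np.float64(297.98980565373654))
(np.float64(165.294123741237), np.float64(297.52775130002783))
```

View pics/s5z.png

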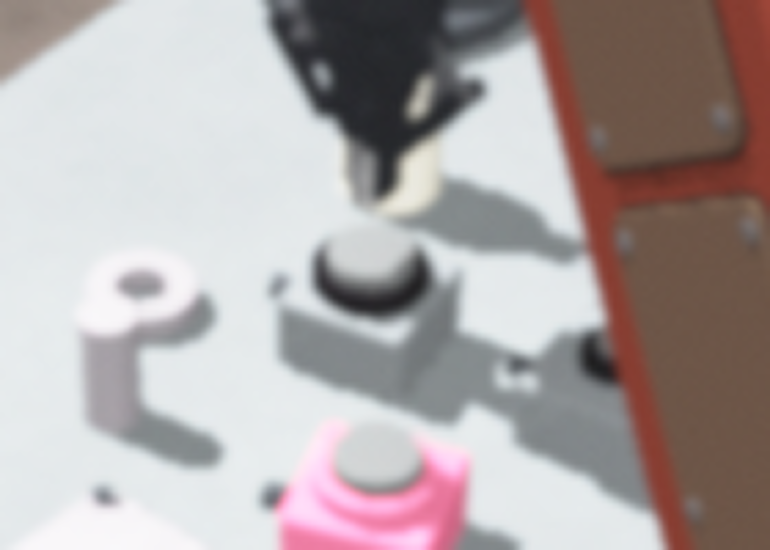

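The fingertip hangs at about (372,205) in the zoom, right over the grey wide cap at (370,255). Lowering onto it.

```bash
(python3 -m inch '[0,-2,-20,0,0,0,0,0,0,-5,0,0,0,0]';python3 -m inch '[0,0,-3,0,0,0,0]';python3 -m inch '[0,0,-3,0,0,0,0]';python3 -m inch '[0,0,-3,0,0,0,0]')| grep -v -e rot -e width
```

```text
clock: 10.75
tool_pos: [627.6, -234.0, 93.1]
contact_force: [-0.8, -0.5, -0.2]
clock: 10.85
tool_pos: [628.5, -234.0, 91.6]
contact_force: [0.7, -0.4, -0.7]
clock: 10.95
tool_pos: [629.1, -234.0, 89.8]
contact_force: [0.8, 1.4, 0.7]
clock: 11.05
tool_pos: [629.7, -234.1, 87.9]
contact_force: [-0.0, -0.8, -0.3]
```

```bash
(python3 -m inch '[-3,0,-5,0,0,0,0]';python3 -m inch '[-3,0,-5,0,0,0,0]';python3 -m inch '[-1,0,-4,0,0,0,0]';python3 -m inch '[-1,0,-3,0,0,0,0]')| grep -v -e rot -e width; python3 -c "from h import *; status()"
```

```text
clock: 11.15
tool_pos: [627.5, -234.3, 83.6]
contact_force: [-0.6, 0.3, -0.1]
clock: 11.25
tool_pos: [624.4, -234.4, 78.7]
contact_force: [-0.9, 0.1, 0.4]
clock: 11.35
tool_pos: [623.4, -234.4, 74.6]
contact_force: [2.2, -0.1, 2.2]
clock: 11.45
tool_pos: [623.0, -234.5, 71.8]
contact_force: [2.8, 2.0, 17.1]
turn needed deg [ 0.36  0.59 -0.33] pos [ 623.  -234.5   71.8] tip [ 623.1 -234.6   60.8] F [ 2.8  2.  17.1] t 11.45
```

```bash
(python3 -m inch '[0,0,0,0,0,0,0]';python3 -m inch '[0,0,0,0,0,0,0]')| grep -v -e rot -e width
python3 - <<'E'
from h import *
s=manip.capture('side');save(s,'s6')
cv2.imwrite('pics/s6z.png',cv2.resize(cv2.imread('pics/s6.png')[130:230,230:370],(770,550),interpolation=cv2.INTER_CUBIC))
E
python3 -m inch '[0,0,10,0,0,0,0,0,0,30,0,0,0,0,0,0,40,0,0,0,0,0,0,40,0,0,0,0,0,0,20,0,0,0,0,0,0,0,0,0,0,0]'
```

```text
clock: 11.55
tool_pos: [623.2, -234.6, 72.3]
contact_force: [-0.2, 0.7, 4.5]
clock: 11.65
tool_pos: [623.2, -234.5, 72.6]
contact_force: [-0.4, 1.0, 4.9]
clock: 12.3
tool_pos: [619.8, -233.8, 217.6]
tcp_rot: [3.135, 0.005, 1.486]
contact_force: [0.8, 0.1, -0.8]
width: 0.0
```

View pics/s6z.png

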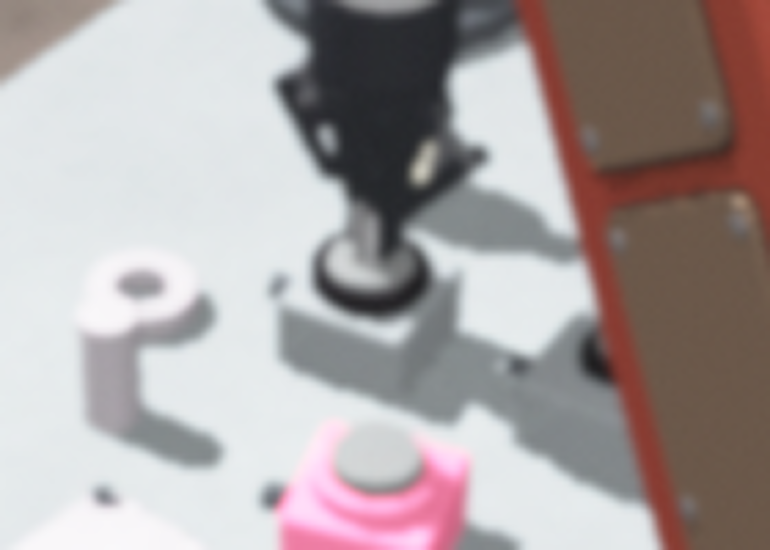

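The cap was flush with its collar at about 5 N, which is fully down. Retreating and checking the whole scene.

```bash
python3 -m inch '[-40,-25,5,0,0,0,0,-40,-25,5,0,0,0,0,-40,-25,5,0,0,0,0,-40,-25,5,0,0,0,0,-40,-25,5,0,0,0,0,-30,-20,0,0,0,0,0,0,0,0,0,0,0,0,0,0,0,0,0,0,0]';python3 - <<'E'
from h import *
status()
t=manip.capture('top');s=manip.capture('side')
save(s,'s7');save(t,'t7')
a=cv2.imread('pics/t0.png');b=cv2.imread('pics/t7.png');c=cv2.imread('pics/s0.png');d=cv2.imread('pics/s7.png')
f=lambda x:cv2.resize(x[130:300,150:410],(400,262)); g=lambda x:cv2.resize(x[140:330,170:400],(400,330))
cv2.imwrite('pics/cmp7.png',np.vstack([np.hstack([f(a),f(b)]),np.hstack([g(c),g(d)])]))
print([(x['score'],x['centre']) for x in manip.landmark_of(s,'ball_lever')],[(x['score'],x['centre']) for x in manip.landmark_of(t,'ball_lever')])
print([(x['score'],x['centre']) for x in manip.landmark_of(t,'flat_lever_mid')])
E
```

```text
clock: 13.1
tool_pos: [378.2, -379.3, 236.2]
tcp_rot: [-3.141, -0.0, 1.487]
contact_force: [0.4, -0.4, 0.6]
width: 0.3
turn needed deg [-0.03 -0.06 -0.39] pos [ 378.2 -379.3  236.2] tip [ 378.2 -379.3  225.2] F [ 0.4 -0.4  0.6] t 13.1
[(0.82, [251.5, 247.3])] [(0.46, [231.9, 209.9])]
[(0.5, [197.5, 225.0])]
```

View pics/cmp7.png

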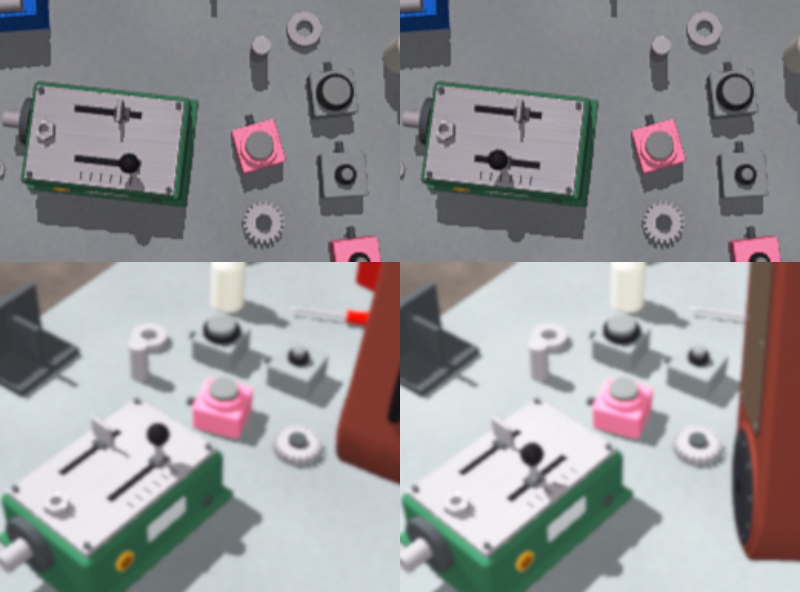

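Run:
```python
from h import *
for n in ('s4','s7'):
    im=cv2.imread(f'pics/{n}.png').max(2)[238:263,233:258]
    m=cv2.morphologyEx((im<60).astype(np.uint8),cv2.MORPH_OPEN,np.ones((5,5),np.uint8)); y,x=np.nonzero(m); print(n,y.mean()+238,x.mean()+233)
print(manip.close_job())
```

```text
s4 250.59302325581396 245.56976744186048
s7 250.59302325581396 245.56976744186048
the job is handed in; nothing more can be done
None
```

The job is handed in: the ball lever sits in the third notch, and the wide start button was pressed fully down and came back up.

- **Lever:** I pushed it with closed fingers in 2 mm steps and felt three clicks, with about 6 N at most against the ball. Before the handover the side camera had the ball within about 1 px of the spot predicted for 48 mm, and it had not moved since I backed off.
- **Start button:** I pressed the grey wide button, not the pink look-alike. The force briefly reached 17 N when the button bottomed out, then settled at about 5 N with the cap flush with its collar.
- **Everything else:** The before and after pictures show both buttons up. The flat lever and the loose things they cover look unmoved. The oil bottle, screwdriver and wrench were partly or wholly outside the compared crop, but the arm did not go near them. The arm ended well clear at about 13 s.
- **Off checks:**
  - The network's points for both levers in the top view shifted by up to 4 px between shots; the flat lever itself looks unmoved in the pictures.
  - The two camera views disagreed by 2–4 mm on positions, which the slow approach to contact allowed for.

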